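# Roll a water filter canister into its vee cradle and clamp it

### The job

Roll the filter canister along the deck of the service cradle, over the kerb and into the vee, without lifting it, and take the fingers off so that it settles there by itself, near the middle. Then swing the bail clamp over and press it down until its pad bears firmly on the canister, with about 10 N, and leave it clamped; the shell is thin, so never press or push it with 20 N or more. Leave the bottles, the brush and the spare ring where they are.

Things in the scene. Friction and masses are not known exactly. Their poses are not given: they have to be found in the camera images.
- cradle: fixed aluminium service stand, base 300 x 170 mm. Origin on the table under the bottom line of the vee; +x is the rolling direction, deck to vee; y along the vee; z up. White flat deck, top 37 mm above the table, x = -190 to -30 mm, 150 mm wide, rear kerb at x = -182 mm (8 mm high). Vee: two faces 30 degrees from level, bottom line 20 mm above the table, 150 mm long
- front_kerb (a point): top of the rounded kerb between deck and vee, 2 mm above the deck, at cradle x = -38 mm, mid-width; axes as the cradle's. The canister meets it when its axis is 14 mm short of it; once its axis is past the kerb it drops by itself into the vee. Shoved level against the kerb it can jam, as the fingers cling to it: move them forward and up, as its rear side goes when it rolls
- vee_seat (a point): where the canister's centre lies when it is seated in the vee: 72 mm above the table over the bottom line of the vee, mid-length; axes as the cradle's
- post (a point): top of one of the two posts that carry the clamp, at cradle x = 74 mm, y = +62 mm (the other at -62 mm), 152 mm above the table, 24 x 12 mm
- canister: smooth white cylinder, 90 mm diameter, 150 mm long, a brass stub (22 mm diameter and long) at each end, 0.5 to 0.8 kg, too fat to grip. Origin at its centre; y is its axis (x and z turn as it rolls). Starts lying on the deck, centre 82 mm above the table, axis within 0.12 rad of the cradle's y. Rolls freely
- bail: steel clamp, a U of round bar hinged on the posts. Origin on the hinge axis (cradle x = 70 mm, 147 mm above the table); y is the hinge axis. Its own -x points from hinge to cross bar: level and towards the deck when shut, up when open (starts 1.2 to 1.5 rad up from level; turning about +y opens it). A stiff hinge holds it where it is left: moving it takes 5 to 8 N at the cross bar
- bail_crosspiece (a point): crosspiece of the bail, 70 mm from the hinge, carrying a spindle with a sprung rubber pad (26 mm diameter, 5 N per mm) on its -z side. How far the spindle is screwed out differs and is not reported: the pad's end is 22 to 38 mm below this point and meets the seated canister's top (117 mm above the table) with the bail from 0.12 rad above to 0.12 rad below level: feel for it
- bail_bar (a point): middle of the bail's cross bar, 140 mm from the hinge: black grip 16 mm in diameter along y, 88 mm clear between the side bars; can be pinched across or pushed. 1 N on the pad adds 0.5 N here, 1 mm at the pad is 2 mm here. Let go, the hinge holds up to about 15 N on the pad
- pump_dark: black pump bottle, 64 mm diameter, 180 mm tall, standing beside the cradle; origin under its middle
- pump_white: white pump bottle, 68 mm diameter, 165 mm tall, standing on the other side of the cradle; origin under its middle
- dish_brush: white dish brush lying beside the cradle, origin under its middle
- spare_ring: flat black sealing ring, 92 mm diameter, lying beside the cradle; origin under its centre
There are look-alikes about, which are no part of the job. What is shaped like the canister but blue or green is not meant.

How it is judged:
By the outcome, as a careful person would: the job done as asked, in the order asked, and still so for the second after the job is handed in, with the robot touching nothing.
It also fails if it takes over 72 s, if anything falls off the work surface, if the arm or the gripper's body presses on something with over 40 N, if the wrist force passes 120 N, or if a joint passes its speed limit or range.

### The arm

A 7-joint arm with a two-finger parallel gripper is mounted at the origin on the work surface. World frame = base frame: x ahead of the robot, y to its left, z up, the work surface at z = 0. Lengths are in m, angles in rad, forces in N, time in s.
With the tool pointing down it reaches from about 0.425 to 0.925 m from the base axis. Payload 6.8 kg.
Tool frame: the origin (TCP) lies at the very end of the fingers, on their centre line; the grasp point (between the pads) lies 19 mm behind it (r.tcp_to_grasp is the distance from the TCP to the grasp point, in m); z points along the fingers, y is the line along which they close (so a half turn about z gives the same grasp; the last joint's range is limited). The gripper opens to 85 mm and grips with 20 to 120 N. Pads are 22 mm wide; open, the fingers measure 114 mm over their backs; the gripper's body (76 mm by 85 mm) begins 54 mm behind the grasp point. The pads swing forward as they close: fully open they stand 13 mm farther back than shut.
Start: joints at [-1.27, 0.477, 0.022, 1.555, -0.011, 1.109, -0.083], TCP at [0.268, 0.619, 0.231] pointing down, gripper open.
Joint ranges: [-2.96, 2.96], [-0.34, 2.1], [-1.41, 1.46], [0.24, 2.44], [-1.37, 4.51], [0.17, 1.92], [-2.96, 2.96]. Speed limits (rad/s): [2.39, 2.39, 3.14, 3.14, 3.14, 3.14, 3.14].

### API

Orientations are given as a rotation vector (axis times angle).
In Python, from bench import r gives the robot as it stands.
- The arm moves only by the tool step_arm, never from a script. Its argument "moves" is a list of rows, each a list of 7 numbers: the shift along the tool's x, y, z in mm, then the turn, a rotation vector about the tool's x, y, z in rad, then the finger opening in mm, from 0 to 85.4. A call has 1 to 8 rows; each row is the pose to reach, as a shift and turn from the pose commanded when the call began, along the tool's axes at that moment; what a row does not reach only later rows make up. A row lasts 1/10 s, in which the tool goes at most 50 mm and 8.59 degrees, less where a joint would pass 70% of its speed; a pose out of reach is approached as far as the arm can. A call with a gripper value outside its range is refused whole. The fingers move at their own pace and stop on an object; "grip_force" is the grip in N (left out, the last holds). Time passes only in rows, so rows that repeat a pose let the fingers close. It gives the time, the measured TCP pose, the force, the opening and the grip force at its end, in the units of the state.
- r.get_obs(): the state, without advancing time (a new reading comes with each control period).
- r.grab_frame(name): name is "side" or "top" or "wrist"; returns a dict with "image" (420x560x3 uint8, red, green, blue), "depth" (420x560 float32, m along the optical axis (not along the pixel's ray), 0 where there is no reading), "mtx" (3x3 intrinsics, pixels), "rvec" (rotation vector, rad) and "tvec" (3), from world to camera coordinates, as OpenCV has them. Camera axes: x right, y down, z forward; pixel columns grow to the right and rows downward; lengths in m; the calibration is good to about 2 mm. A picture is of the moment at which its call begins.
- r.hand_in(): hands the job in; it is judged then, once.
The state is a dict: "clock": time; "joints": joint angles; "qvel": joint speeds; "tau": joint torques, N m; "tcp_pos": TCP position; "orientation": TCP orientation; "contact_force": force on the tool from outside, world axes, zero at the start; "moment": the same for the moment, N m; "grip_width": finger opening in m; "gripper_force": force on a finger pad.
Only numpy, scipy, OpenCV 4.12 (cv2) and the standard library are available. Lean on these libraries where they do the work, as an engineer would, in place of code of your own. Each camera call takes 0.05 s, during which the arm holds its last target. There are 200 camera calls.

## Working session

There is one attempt and no reset: what is moved stays moved. The work goes in short steps, Python scripts to look and compute and a tool call to move; the robot and the scene stay as the last step left them, time stands still between calls to the robot, and variables do not carry over. Pictures are saved under pics/ and viewed, at most 10 in all, crops included, and the job is handed in when it is done.

Besides the shell and the picture viewer there is one more tool, called after "Emit:" in YAML: its name, and indented under it one key for each argument. step_arm: Moves the arm, as the interface text tells. Its arguments: {"type":"object","properties":{"moves":{"type":"array","items":{"type":"array","items":{"type":"number"}}},"grip_force":{"type":"number"}},"required":["moves"]}

```bash
mkdir -p pics
cat > h.py <<'E'
import numpy as np, cv2
from bench import r
def grab(n):
    f=r.grab_frame(n); np.savez('pics/%s.npz'%n,**f); return f
def load(n): return dict(np.load('pics/%s.npz'%n))
def world(f):
    d=f['depth']; v,u=np.mgrid[:d.shape[0],:d.shape[1]]; K=f['mtx']
    c=np.stack([(u-K[0,2])*d/K[0,0],(v-K[1,2])*d/K[1,1],d],-1)
    R=cv2.Rodrigues(f['rvec'])[0]; return (c-f['tvec'].ravel())@R
E
python3 - <<'E'
from h import *
ims=[]
for n in('top','side'):
    f=grab(n); cv2.imwrite('pics/%s0.png'%n,f['image'][:,:,::-1]); print(n,f['tvec'].ravel(),f['rvec'].ravel(),f['mtx'][0,0])
o=r.get_obs(); print(o)
E
```

```text
top [-0.00904374  0.49148582  1.25861651] [ 2.15833376 -2.11880483  0.2239168 ] 474.5229699982247
side [-0.37555129  0.27793396  0.8614059 ] [ 2.22773812 -0.73791494  0.29662454] 423.084122502739
{'clock': 0.1, 'joints': array([-1.27010187,  0.477725  ,  0.02239337,  1.55630149, -0.01147686,
        1.1092943 , -0.08310666]), 'qvel': array([-0.00111325, -0.00157691,  0.00039541, -0.00310906,  0.00110638,
        0.00296403,  0.0006621 ]), 'tau': array([ 4.67367325e-03, -5.97765040e+01,  1.61403548e+00, -2.81952918e+01,
        1.28704630e-02,  5.14413288e-03, -2.43628853e-05]), 'tcp_pos': array([0.26815721, 0.61889908, 0.23044043]), 'orientation': array([-6.37668976e-01, -3.07602478e+00,  2.49871056e-03]), 'contact_force': array([-0.38819065, -1.10081999, -1.28230534]), 'moment': array([ 0.04595262,  0.03522841, -0.01403435]), 'gripper_force': 0.0, 'grip_width': 0.08565815896978277}
```

View pics/top0.png

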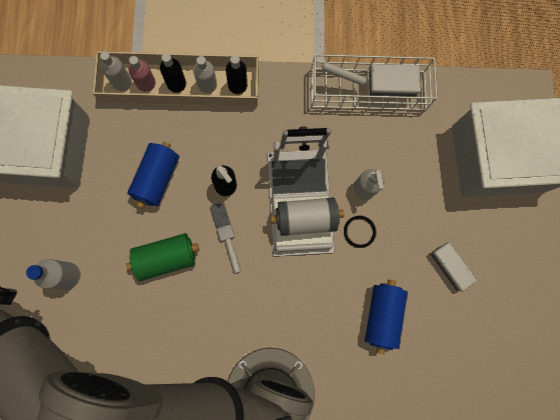

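View pics/side0.png

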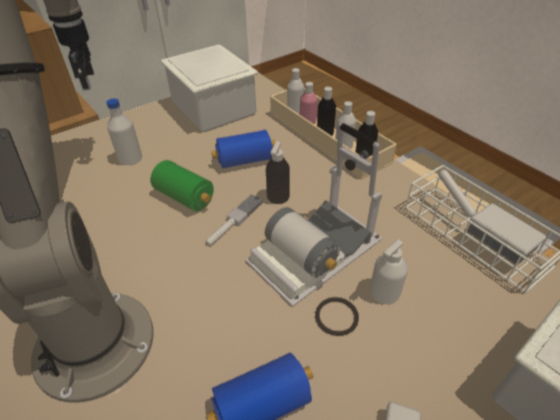

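The top view shows the cradle around (302,200), with the deck near the robot and the vee and bail on the far side. The white canister lies at (308,217) and the upright bail's grip is at (308,132). Bottles are at (224,180) and (370,184), the ring at (360,232) and the brush at (228,240).

```bash
python3 - <<'E'
from h import *
from scipy.optimize import least_squares
f=load('top'); W=world(f); im=f['image'].astype(int)
def reg(u0,u1,v0,v1): return W[v0:v1,u0:u1].reshape(-1,3), im[v0:v1,u0:u1].reshape(-1,3)
P,C=reg(262,350,120,262)
print('table z',np.median(W[300:330,200:330,2]))
for a,b in((.03,.042),(.005,.018),(.06,.14),(.14,.4)):
    m=(P[:,2]>a)&(P[:,2]<b); q=P[m]; rect=cv2.minAreaRect((q[:,:2]*1000).astype(np.float32)); print(a,b,m.sum(),q.min(0).round(3),q.max(0).round(3),rect)
for (u,v) in [(272,255),(333,254),(268,155),(327,153),(275,232),(332,230),(272,197),(331,194),(276,250),(331,248),(288,132),(327,132),(304,145),(277,219),(341,213),(306,200),(308,217),(280,153),(322,151)]:
    print((u,v),W[v,u].round(3),im[v,u])
# canister fit
q,c=reg(286,331,198,238); m=(q[:,2]>.085)&(q[:,2]<.135); q=q[m]
def res(p): # x0,y=mean, yaw,z, r=45
    d=np.array([-np.sin(p[1]),np.cos(p[1])]); n=np.array([np.cos(p[1]),np.sin(p[1])])
    s=(q[:,:2]-[p[0],q[:,1].mean()])@n
    return np.hypot(s,q[:,2]-p[2])-.045
s=least_squares(res,[q[:,0].mean(),0,.082],loss='soft_l1',f_scale=.002); print('can',s.x,q[:,1].mean(),np.abs(s.fun).mean())
P,C=reg(262,350,120,250)
E
python3 - <<'E'
from h import *
f=load('top'); im=f['image'][110:265,255:355,::-1]
cv2.imwrite('pics/crop.png',cv2.resize(im,(500,600),interpolation=cv2.INTER_CUBIC)[:600])
E
```

```text
table z -0.0005969994144441792
0.03 0.042 1829 [ 0.373 -0.162  0.03 ] [0.645 0.005 0.042] ((509.26983642578125, -77.32606506347656), (264.3904724121094, 154.25547790527344), 4.081614017486572)
0.005 0.018 1124 [ 0.348 -0.22   0.005] [0.761 0.03  0.018] ((554.89404296875, -93.14051818847656), (248.56619262695312, 415.24114990234375), 89.24968719482422)
0.06 0.14 2240 [ 0.411 -0.185  0.06 ] [0.654 0.007 0.137] ((533.2208862304688, -82.04318237304688), (232.65667724609375, 193.48992919921875), 5.994597911834717)
0.14 0.4 868 [ 0.605 -0.139  0.14 ] [0.661 0.003 0.298] ((632.7266845703125, -67.93101501464844), (55.69746398925781, 142.91000366210938), 2.6570663452148438)
(272, 255) [ 0.365 -0.    -0.002] [128 111  88]
(333, 254) [ 0.37  -0.17   0.003] [148 129 103]
(268, 155) [0.649 0.017 0.015] [150 142 128]
(327, 153) [ 0.665 -0.156 -0.002] [147 131 102]
(275, 232) [ 0.429 -0.007  0.006] [97 93 83]
(332, 230) [ 0.425 -0.154  0.096] [37 37 34]
(272, 197) [0.528 0.003 0.01 ] [94 89 82]
(331, 194) [ 0.543 -0.167 -0.003] [150 131 105]
(276, 250) [ 0.375 -0.01   0.041] [83 78 70]
(331, 248) [ 0.384 -0.16   0.037] [140 133 119]
(288, 132) [ 0.622 -0.025  0.293] [25 23 22]
(327, 132) [ 0.624 -0.114  0.293] [89 84 76]
(304, 145) [ 0.614 -0.067  0.226] [11  8  9]
(277, 219) [ 0.452 -0.009  0.091] [63 58 47]
(341, 213) [ 0.472 -0.179  0.088] [151 113  54]
(306, 200) [ 0.503 -0.085  0.103] [117 110  96]
(308, 217) [ 0.454 -0.088  0.124] [166 157 139]
(280, 153) [ 0.659 -0.018  0.006] [169 161 147]
(322, 151) [ 0.633 -0.125  0.118] [60 58 51]
can [0.46291495 0.10336747 0.08107013] -0.08860020748182808 0.0014811800969094571
```

View pics/crop.png

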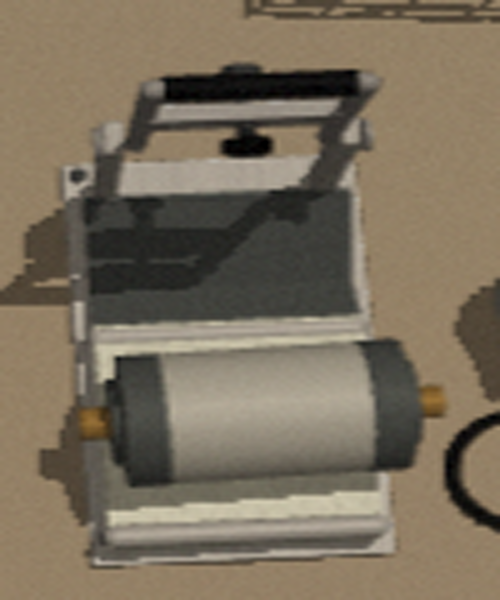

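Run:
```python
from h import *
from scipy.optimize import least_squares
f=load('top'); W=world(f); im=f['image'].astype(int)
P=W[150:258,262:345].reshape(-1,3)
def loc(P,p):
    c,s=np.cos(p[2]),np.sin(p[2]); d=P[:,:2]-p[:2]; return d@[c,s], d@[-s,c]
def fit(p,zo=0):
    for it in range(6):
        x,y=loc(P,p); m=(abs(y)<70)&(P[:,2]<.05)&(P[:,2]>.01)&(abs(y)<.07)&(((x>-.17)&(x<-.045))|((x>-.028)&(x<.03)))
        Q=P[m]
        def res(p):
            x,y=loc(Q,p); z=np.where(x<-.03,.037,.020+abs(x)*np.tan(np.pi/6)); return Q[:,2]-z
        s=least_squares(res,p,loss='soft_l1',f_scale=.002); p=s.x
    return p,m.sum(),np.median(abs(s.fun))
print(fit(np.array([.565,-.075,.07])))
# lateral edges: white/any points z .028-.045
x,y=loc(P,[.565,-.075,.07])
for lo in np.arange(-.19,.06,.02):
    m=(x>lo)&(x<lo+.02)&(P[:,2]>.028)&(P[:,2]<.046)&(abs(y)<.1)
    if m.sum()>5: print(round(lo,2),m.sum(),y[m].min().round(3),y[m].max().round(3))
m=(P[:,2]>.02)&(P[:,2]<.05)&(abs(y)<.06)&(x<-.1); print('rear x',x[m].min())
m=(P[:,2]>.038)&(P[:,2]<.05)&(abs(y)<.06)&(x<-.15); print('kerb',m.sum(),x[m].mean(),P[m,2].max())
# bail bar
B=W[120:150,270:345].reshape(-1,3);C=im[120:150,270:345].reshape(-1,3)
m=(B[:,2]>.27); b=B[m]; print('bar',b.mean(0),b.min(0),b.max(0)); k=m&(C.max(1)<60); b=B[k]; print('grip',b.mean(0),b.min(0),b.max(0),np.polyfit(b[:,1],b[:,0],1))
m=(B[:,2]>.14)&(B[:,2]<.16);print('posts',np.round(B[m][::6],3).tolist())
m=(B[:,2]>.2)&(B[:,2]<.25);print('cross',B[m].mean(0),B[m].min(0),B[m].max(0))
# bottles
for n,(u0,u1,v0,v1) in dict(dark=(205,245,155,205),white=(352,392,160,208)).items():
    Q=W[v0:v1,u0:u1].reshape(-1,3); Q=Q[Q[:,2]>.08]; print(n,Q.mean(0).round(3),Q.min(0).round(3),Q.max(0).round(3))
```

```text
(array([ 0.60234049, -0.48530217,  0.08465692]), np.int64(0), np.float64(nan))
-0.19 336 -0.074 0.079
-0.17 395 -0.074 0.075
-0.15 161 -0.073 0.076
-0.13 13 0.07 0.075
-0.09 6 0.075 0.076
-0.07 26 0.013 0.077
-0.05 360 -0.076 0.079
-0.03 275 -0.073 0.077
-0.01 12 -0.06 0.071
0.01 253 -0.072 0.076
0.03 379 -0.073 0.077
0.05 97 -0.073 0.076
rear x -0.18800979182929525
kerb 327 -0.175139820419592 0.04980289848869996
bar [ 0.6113976  -0.06410224  0.32482969] [ 0.25613562 -0.1222373   0.27142498] [0.63512601 0.03339024 1.32628627]
grip [ 0.61932833 -0.06613534  0.30255311] [ 0.25613562 -0.1182867   0.27142498] [0.63512601 0.03339024 1.32628627] [-0.55500136  0.58262313]
posts [[0.652, -0.131, 0.152], [0.651, -0.134, 0.148], [0.645, -0.007, 0.149], [0.64, 0.003, 0.155], [0.645, -0.129, 0.151], [0.638, -0.002, 0.152], [0.642, -0.131, 0.152], [0.636, -0.002, 0.15], [0.639, -0.126, 0.151], [0.633, -0.002, 0.153], [0.634, -0.118, 0.157], [0.638, -0.135, 0.147], [0.631, -0.005, 0.15], [0.635, -0.119, 0.147], [0.634, -0.137, 0.15], [0.629, -0.007, 0.148], [0.633, -0.127, 0.145], [0.624, 0.003, 0.154], [0.627, -0.018, 0.146]]
cross [ 0.62660934 -0.06678726  0.22447858] [ 0.60450672 -0.12191192  0.20031292] [ 0.66070491 -0.01208502  0.24974442]
dark [0.547 0.131 0.145] [0.256 0.033 0.08 ] [0.588 0.164 1.326]
white [ 0.552 -0.254  0.127] [ 0.256 -0.296  0.08 ] [0.594 0.033 1.326]
  return _methods._mean(a, axis=axis, dtype=dtype,
  ret = ret.dtype.type(ret / rcount)
```

```bash
cat >> h.py <<'E'
from scipy.spatial.transform import Rotation as Ro
CR=np.array([.565,-.0735]); YAW=.07
def Rt(tilt=0,yaw=YAW,flip=False):
    # tool down, tool y along cradle -y (or +y if flip); tilt>0: fingers point forward(+x), body back
    z=np.array([0,0,-1.]); y=np.array([0,-1.,0]) if not flip else np.array([0,1.,0])
    R=np.stack([np.cross(y,z),y,z],1)
    return Ro.from_euler('z',yaw)*Ro.from_euler('y',-tilt)*Ro.from_matrix(R)
def c2w(x,y,z):
    c,s=np.cos(YAW),np.sin(YAW); return np.array([CR[0]+c*x-s*y,CR[1]+s*x+c*y,z])
def w2c(p):
    c,s=np.cos(YAW),np.sin(YAW); d=np.array(p[:2])-CR; return np.array([d@[c,s],d@[-s,c],p[2]])
def rel(pos,R):
    o=r.get_obs(); R0=Ro.from_rotvec(o['orientation']); 
    print('shift mm',(R0.inv().apply(pos-o['tcp_pos'])*1000).round(1),'rot',(R0.inv()*R).as_rotvec().round(3))
def st():
    o=r.get_obs(); R0=Ro.from_rotvec(o['orientation']).as_matrix()
    print('t',o['clock'],'cradle tcp mm',(w2c(o['tcp_pos'])*1000).round(1),'toolx',R0[:,0].round(3),'z',R0[:,2].round(3),'F',o['contact_force'].round(2),'q',o['joints'].round(3)); return o
E
python3 - <<'E'
from h import *
st(); f=load('top'); W=world(f); print('bottle',W[270,45].round(3))
for fl in(0,1):
    rel(np.array([.33,.30,.30]),Rt(flip=fl)); rel(c2w(-.155,-.005,.22),Rt(flip=fl))
E
```

```text
t 0.1 cradle tcp mm [-247.7  711.5  230.4] toolx [-0.918  0.398 -0.   ] z [-0.    -0.002 -1.   ] F [-0.39 -1.1  -1.28] q [-1.27   0.478  0.022  1.556 -0.011  1.109 -0.083]
bottle [0.305 0.547 0.167]
shift mm [-183.5 -268.1  -69.1] rot [-0.000e+00  2.000e-03  2.663e+00]
shift mm [-412.4 -593.2   11.5] rot [-0.000e+00  2.000e-03  2.663e+00]
shift mm [-183.5 -268.1  -69.1] rot [-0.002 -0.    -0.479]
shift mm [-412.4 -593.2   11.5] rot [-0.002 -0.    -0.479]
```

Emit:
step_arm:
  moves:
    - [0,0,-45,0,0,0,85]
    - [-28,-41,-69,0,0,-0.06,85]
    - [-56,-82,-69,0,0,-0.12,85]
    - [-84,-123,-69,0,0,-0.18,85]
    - [-112,-164,-69,0,0,-0.24,85]
    - [-140,-205,-69,0,0,-0.3,85]
    - [-168,-246,-69,0,0,-0.36,85]
    - [-190,-280,-69,0,0,-0.42,85]

```text
clock: 0.9
tcp_pos: [0.3315, 0.284, 0.3]
orientation: [0.019, -3.141, 0.001]
contact_force: [0.0, -0.3, 0.1]
grip_width: 0.0847
gripper_force: 0.0
```

Run:
```python
from h import *
st(); rel(c2w(-.155,-.005,.22),Rt(flip=1))
```

```text
t 0.9 cradle tcp mm [-207.9  373.   300. ] toolx [-1.    -0.012  0.   ] z [-0. -0. -1.] F [ 0.01 -0.28  0.14] q [-0.942  0.004  0.091  2.008 -0.     1.13   0.732]
shift mm [ -74.6 -374.2   80.2] rot [-0.    -0.    -0.058]
```

Emit:
step_arm:
  moves:
    - [-10,-48,0,0,0,-0.02,85]
    - [-20,-96,0,0,0,-0.04,85]
    - [-30,-144,0,0,0,-0.058,85]
    - [-40,-192,0,0,0,-0.058,85]
    - [-50,-240,15,0,0,-0.058,85]
    - [-60,-288,35,0,0,-0.058,85]
    - [-68,-335,55,0,0,-0.058,85]
    - [-75,-374,80,0,0,-0.058,85]

```text
clock: 1.7
tcp_pos: [0.4105, -0.0861, 0.2218]
orientation: [-0.108, 3.137, 0.001]
contact_force: [1.5, 0.5, 0.1]
grip_width: 0.0848
gripper_force: 0.0
```

Run:
```python
from h import *
st(); rel(c2w(-.172,-.003,.14),Rt(flip=1))
f=grab('wrist'); cv2.imwrite('pics/w0.png',f['image'][:,:,::-1])
```

```text
t 1.7 cradle tcp mm [-155.    -1.7  221.8] toolx [-0.998 -0.069 -0.003] z [ 0.003  0.001 -1.   ] F [1.54 0.5  0.12] q [-0.537  0.04   0.624  2.174 -0.03   0.933  1.744]
shift mm [17.2 -1.3 81.7] rot [ 0.     0.003 -0.001]
```

View pics/w0.png

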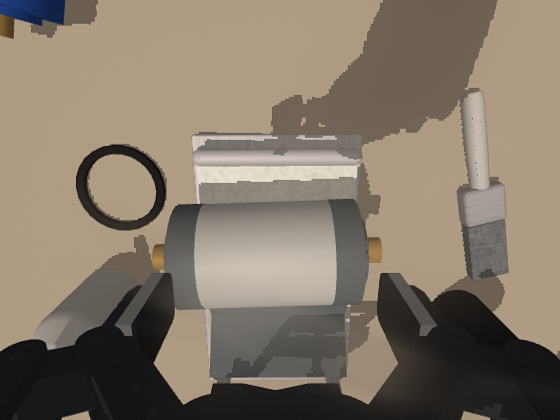

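The wrist view shows the canister (axis row ~254, stubs at columns 152 and 382), the rear kerb at row 157 (columns 194–361), and clear space behind the canister.

Run:
```python
from h import *
from scipy.optimize import least_squares
f=load('wrist'); W=world(f)
c,s=np.cos(YAW),np.sin(YAW); M=np.array([[c,s],[-s,c]])
L=W.copy(); L[...,:2]=(W[...,:2]-CR)@M.T
q=L[205:300,200:330].reshape(-1,3); q=q[(q[:,2]>.085)&(q[:,2]<.14)]
def res(p): return np.hypot((q[:,0]-p[0])*np.cos(p[1])+q[:,1]*np.sin(p[1]),q[:,2]-p[2])-.045
k=least_squares(res,[-.1,0,.082],loss='soft_l1',f_scale=.002); print('can x,yaw,z',k.x)
b=L[195:310,140:395].reshape(-1,3); b=b[(b[:,2]>.085)&(b[:,2]<.14)]
print('can y (body>.1)',b[b[:,2]>.1,1].min(),b[b[:,2]>.1,1].max(),'stub',b[:,1].min(),b[:,1].max())
d=L[164:176,185:370]; m=(d[...,2]>.03)&(d[...,2]<.045); print('deck y',d[m][:,1].min(),d[m][:,1].max(),'z',np.median(d[m][:,2]))
kb=L[145:165,210:350].reshape(-1,3); kb=kb[kb[:,2]>.042]; print('kerb x',kb[:,0].min(),kb[:,0].max(),kb[:,2].max())
v=L[310:372,225:330].reshape(-1,3); v=v[(v[:,2]<.05)&(v[:,2]>.01)]
for x in np.arange(-.06,.07,.01):
    m=abs(v[:,0]-x)<.004
    if m.sum(): print(round(x,3),np.median(v[m,2]).round(4),end=' ; ')
```

```text
can x,yaw,z [-0.10346923  0.03297519  0.08207392]
can y (body>.1) -0.0895643550634136 0.07329796560694883 stub -0.1053634929873916 0.08900291507942437
deck y -0.0752335144356322 0.0759071000712105 z 0.037461975232415436
kerb x -0.23292354576994548 -0.17416698801702551 0.36431621104990763
-0.01 0.0261 ; 0.0 0.0215 ; 0.01 0.0248 ; 0.02 0.0306 ; 0.03 0.0363 ; 0.04 0.0422 ; 0.05 0.0476 ;
```

Run:
```python
from h import *
rel(c2w(-.168,-.006,.10),Rt(flip=1,yaw=YAW+.05));rel(c2w(-.168,-.006,.06),Rt(flip=1,yaw=YAW+.05))
```

```text
shift mm [ 10.5   1.8 118.4] rot [-0.003 -0.002 -0.056]
shift mm [ 10.4   2.  158.4] rot [-0.003 -0.002 -0.056]
```

Emit:
step_arm:
  moves:
    - [10,2,40,0,0,-0.05,85]
    - [10,2,80,0,0,-0.05,85]
    - [10,2,110,0,0,-0.05,85]
    - [10,2,130,0,0,-0.05,85]
    - [10,2,145,0,0,-0.05,85]
    - [10,2,158,0,0,-0.05,85]
    - [10,2,158,0,0,-0.05,85]

```text
clock: 2.45
tcp_pos: [0.3986, -0.0826, 0.0624]
orientation: [0.187, -3.132, 0.0]
contact_force: [-0.5, 0.3, 0.2]
grip_width: 0.0852
gripper_force: 0.0
```

Run:
```python
from h import *
st(); rel(c2w(-.160,-.006,.06),Rt(flip=1,yaw=YAW+.05))
f=grab('side'); cv2.imwrite('pics/s1.png',cv2.resize(f['image'][180:310,220:420,::-1],(800,520)))
```

```text
t 2.45 cradle tcp mm [-166.6    2.6   62.4] toolx [-0.993 -0.119  0.004] z [-0.004 -0.    -1.   ] F [-0.53  0.3   0.24] q [-0.38   0.359  0.509  2.333 -0.349  0.522  2.097]
shift mm [-6.2 -8.9  2.4] rot [ 0.    -0.004 -0.001]
```

View pics/s1.png

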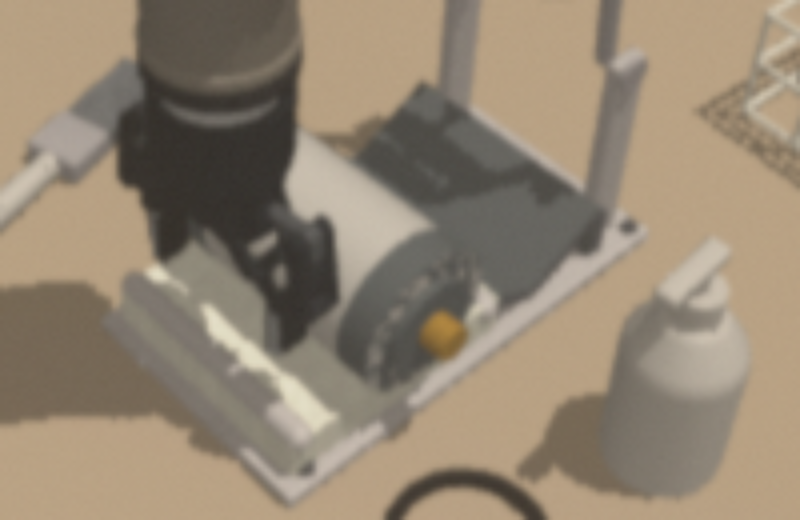

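Emit:
step_arm:
  moves:
    - [-3,-9,0,0,0,0,85]
    - [-8,-9,0,0,0,0,85]
    - [-12,-9,0,0,0,0,85]
    - [-16,-9,0,0,0,0,85]
    - [-20,-9,0,0,0,0,85]
    - [-24,-9,0,0,0,0,85]
    - [-28,-9,0,0,0,0,85]

```text
clock: 3.2
tcp_pos: [0.4293, -0.088, 0.0637]
orientation: [-0.188, 3.136, 0.0]
contact_force: [-0.6, -0.4, 0.2]
grip_width: 0.0848
gripper_force: 0.0
```

Run:
```python
from h import *
st(); f=grab('wrist'); W=world(f)
c,s=np.cos(YAW),np.sin(YAW); L=W.copy(); L[...,:2]=(W[...,:2]-CR)@np.array([[c,s],[-s,c]]).T
b=L.reshape(-1,3); o=w2c(r.get_obs()['tcp_pos'])
cv2.imwrite('pics/w1.png',f['image'][:,:,::-1])
t=grab('top'); W=world(t)[180:240,265:350].reshape(-1,3); W[:,:2]=(W[:,:2]-CR)@np.array([[c,s],[-s,c]]).T
m=(W[:,2]>.11)&(W[:,2]<.132)&(W[:,0]>o[0]+.045); print(m.sum(),'x range top ',np.percentile(W[m,0],[2,98]),'ymin/max',W[m,1].min(),W[m,1].max())
```

```text
t 3.2 cradle tcp mm [-136.4   -5.    63.7] toolx [-0.993 -0.119 -0.   ] z [ 0.  0. -1.] F [-0.56 -0.4   0.19] q [-0.357  0.396  0.501  2.267 -0.361  0.553  2.112]
302 x range top  [-0.08930076 -0.04684186] ymin/max 0.008780465435996162 0.07135698950606695
```

View pics/w1.png

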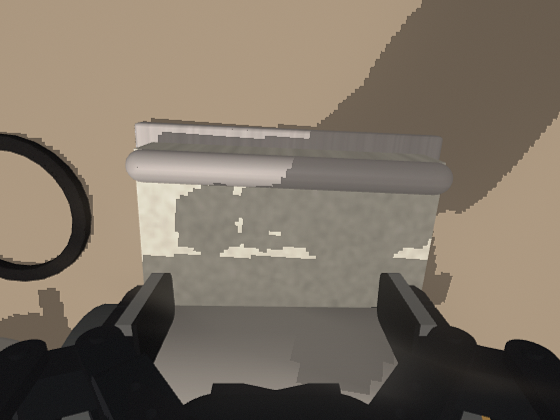

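Emit:
step_arm:
  moves:
    - [-4,0,0,0,0,0,85]
    - [-8,0,1,0,0,0,85]
    - [-12,0,2,0,0,0.01,85]
    - [-16,0,3,0,0,0.02,85]
    - [-20,0,3,0,0,0.03,85]
    - [-22,0,3,0,0,0.04,85]
    - [-24,0,3,0,0,0.05,85]
    - [-24,0,3,0,0,0.05,85]

```text
clock: 4.1
tcp_pos: [0.453, -0.0853, 0.0607]
orientation: [-0.108, 3.139, -0.0]
contact_force: [0.1, -0.6, -0.4]
grip_width: 0.0852
gripper_force: 0.0
```

```bash
cat >> h.py <<'E'
def can(lo=.11):
    c,s=np.cos(YAW),np.sin(YAW); o=w2c(r.get_obs()['tcp_pos']); t=grab('top'); W=world(t)[140:240,265:350].reshape(-1,3); W[:,:2]=(W[:,:2]-CR)@np.array([[c,s],[-s,c]]).T
    m=(W[:,2]>.095)&(W[:,2]<.132)&(W[:,0]>-.13)&(W[:,0]<.05)&(abs(W[:,1])<.1); q=W[m]; z=q[:,2]
    h,e=np.histogram(q[:,0],np.arange(-.13,.05,.01)); print('hist x',dict(zip((e[:-1]*1000).round(),h)),'max x',np.percentile(q[:,0],98),'zmax',np.percentile(z,98),'y',q[:,1].min(),q[:,1].max())
E
python3 - <<'E'
from h import *
st(); can()
E
```

```text
t 4.1 cradle tcp mm [-112.5   -4.    60.7] toolx [-0.998 -0.069 -0.   ] z [ 0. -0. -1.] F [ 0.13 -0.58 -0.36] q [-0.363  0.434  0.505  2.218 -0.385  0.572  2.07 ]
hist x {np.float64(-130.0): np.int64(2), np.float64(-120.0): np.int64(4), np.float64(-110.0): np.int64(1), np.float64(-100.0): np.int64(6), np.float64(-90.0): np.int64(47), np.float64(-80.0): np.int64(65), np.float64(-70.0): np.int64(66), np.float64(-60.0): np.int64(66), np.float64(-50.0): np.int64(76), np.float64(-40.0): np.int64(69), np.float64(-30.0): np.int64(65), np.float64(-20.0): np.int64(43), np.float64(-10.0): np.int64(1), np.float64(-0.0): np.int64(0), np.float64(10.0): np.int64(0), np.float64(20.0): np.int64(0), np.float64(30.0): np.int64(0)} max x -0.01379521145709498 zmax 0.12942497868619365 y -0.07955567640449723 0.07442046167669263
```

Emit:
step_arm:
  moves:
    - [-3,0,0,0,0,0,85]
    - [-6,0,-2,0,0,0,85]
    - [-8,0,-4,0,0,0,85]
    - [-10,0,-6,0,0,0,85]
    - [-12,0,-8,0,0,0,85]
    - [-14,0,-10,0,0,0,85]

```text
clock: 4.75
tcp_pos: [0.466, -0.0841, 0.0707]
orientation: [0.109, -3.138, -0.001]
contact_force: [-5.1, 0.8, 3.7]
grip_width: 0.0851
gripper_force: 2.6
```

Emit:
step_arm:
  moves:
    - [-2,0,-2,0,0,0,85]
    - [-4,0,-4,0,0,0,85]
    - [-6,0,-6,0,0,0,85]
    - [-7,0,-7,0,0,0,85]

```text
clock: 5.15
tcp_pos: [0.4748, -0.0841, 0.0782]
orientation: [-0.108, 3.138, -0.001]
contact_force: [-0.4, -0.5, -0.6]
grip_width: 0.0853
gripper_force: 0.1
```

Run:
```python
from h import *
st(); can()
```

```text
t 5.15 cradle tcp mm [-90.7  -4.3  78.2] toolx [-0.998 -0.069 -0.002] z [ 0.002 -0.    -1.   ] F [-0.45 -0.45 -0.57] q [-0.383  0.429  0.527  2.165 -0.363  0.63   2.041]
hist x {np.float64(-130.0): np.int64(0), np.float64(-120.0): np.int64(0), np.float64(-110.0): np.int64(0), np.float64(-100.0): np.int64(0), np.float64(-90.0): np.int64(0), np.float64(-80.0): np.int64(0), np.float64(-70.0): np.int64(34), np.float64(-60.0): np.int64(61), np.float64(-50.0): np.int64(61), np.float64(-40.0): np.int64(70), np.float64(-30.0): np.int64(62), np.float64(-20.0): np.int64(64), np.float64(-10.0): np.int64(57), np.float64(-0.0): np.int64(27), np.float64(10.0): np.int64(0), np.float64(20.0): np.int64(0), np.float64(30.0): np.int64(0)} max x 0.003858616310839423 zmax 0.13090641656548396 y 0.014731269463687488 0.08718255394969815
```

Emit:
step_arm:
  moves:
    - [-2,0,-2,0,0,0,85]
    - [-4,0,-3,0,0,0,85]
    - [-6,0,-4,0,0,0,85]
    - [-6,0,-4,0,0,0,85]
    - [10,0,-4,0,0,0,85]
    - [10,0,-4,0,0,0,85]

```text
clock: 5.8
tcp_pos: [0.4617, -0.0848, 0.0813]
orientation: [0.107, -3.138, -0.001]
contact_force: [-0.1, 0.7, -0.1]
grip_width: 0.0851
gripper_force: 0.0
```

Run:
```python
from h import *
st(); can(); f=load('top'); cv2.imwrite('pics/t2.png',f['image'][:,:,::-1])
```

```text
t 5.8 cradle tcp mm [-103.9   -4.1   81.3] toolx [-0.998 -0.068  0.002] z [-0.002  0.    -1.   ] F [-0.07  0.66 -0.14] q [-0.391  0.408  0.536  2.189 -0.351  0.63   2.037]
hist x {np.float64(-130.0): np.int64(0), np.float64(-120.0): np.int64(0), np.float64(-110.0): np.int64(0), np.float64(-100.0): np.int64(0), np.float64(-90.0): np.int64(0), np.float64(-80.0): np.int64(0), np.float64(-70.0): np.int64(0), np.float64(-60.0): np.int64(0), np.float64(-50.0): np.int64(0), np.float64(-40.0): np.int64(39), np.float64(-30.0): np.int64(81), np.float64(-20.0): np.int64(90), np.float64(-10.0): np.int64(96), np.float64(-0.0): np.int64(100), np.float64(10.0): np.int64(125), np.float64(20.0): np.int64(133), np.float64(30.0): np.int64(125)} max x 0.04146876808312784 zmax 0.11988963338502401 y -0.08558369821875282 0.07544054871189154
```

View pics/t2.png

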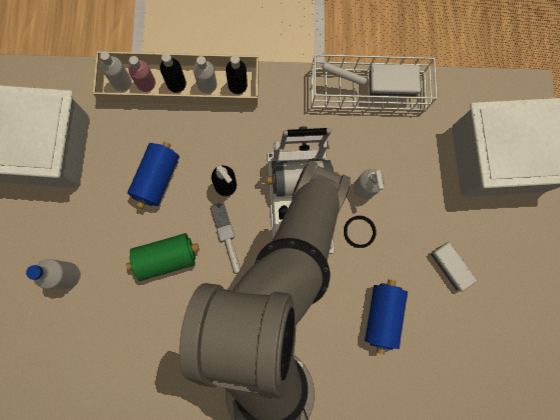

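The canister now sits in the vee (top at about 118 mm), with its stub visible at (270,180). The bail is still up with its grip at (307,132). Next I raise the arm, turn the gripper and go above the bar.

Emit:
step_arm:
  moves:
    - [5,0,-35,0,0,0.05,85]
    - [5,0,-75,0,0,0.19,80]
    - [5,0,-115,0,0,0.33,70]
    - [0,0,-155,0,0,0.47,60]
    - [0,0,-195,0,0,0.61,50]
    - [0,0,-225,0,0,0.75,50]
    - [-15,0,-250,0,0,0.89,50]
    - [-30,0,-260,0,0,1.03,50]

```text
clock: 6.65
tcp_pos: [0.4955, -0.0825, 0.3449]
orientation: [1.457, 2.779, 0.007]
contact_force: [0.6, 0.1, 0.5]
grip_width: 0.05
gripper_force: 0.0
```

```bash
cat >> h.py <<'E'
def Rp(tilt=0): return Ro.from_euler('z',YAW)*Ro.from_euler('y',-tilt)*Ro.from_matrix(np.array([[0,1,0],[1,0,0],[0,0,-1.]]))
def Rp2(): return Ro.from_euler('z',YAW)*Ro.from_matrix(np.array([[0,-1,0],[-1,0,0],[0,0,-1.]]))
E
python3 - <<'E'
from h import *
st(); rel(c2w(-.03,0,.345),Rp()); rel(c2w(-.03,0,.345),Rp2())
E
```

```text
t 6.65 cradle tcp mm [-69.9  -4.1 344.9] toolx [-0.568  0.823 -0.001] z [ 0.005  0.002 -1.   ] F [0.65 0.1  0.47] q [-0.756  0.09   0.874  1.853 -0.076  1.227  0.747]
shift mm [-16.8  36.4   0.1] rot [ 0.006 -0.     0.535]
shift mm [-16.8  36.4   0.1] rot [ 0.     0.008 -2.607]
```

Emit:
step_arm:
  moves:
    - [-4,9,0,0,0,0.14,50]
    - [-8,18,0,0,0,0.28,50]
    - [-12,27,0,0,0,0.42,50]
    - [-17,36,0,0,0,0.535,50]
    - [-17,36,0,0,0,0.535,50]

```text
clock: 7.15
tcp_pos: [0.5342, -0.0752, 0.3417]
orientation: [2.136, 2.302, -0.001]
contact_force: [-0.9, -0.4, 0.5]
grip_width: 0.0501
gripper_force: 0.0
```

Run:
```python
from h import *
st(); f=load('top'); W=world(f)[120:215,262:350]; C=f['image'][120:215,262:350].astype(int)
c,s=np.cos(YAW),np.sin(YAW); L=W.copy(); L[...,:2]=(W[...,:2]-CR)@np.array([[c,s],[-s,c]]).T
L=L.reshape(-1,3); C=C.reshape(-1,3)
m=(L[:,2]>.265)&(L[:,2]<.32)&(abs(L[:,0]-.06)<.06); g=L[m&(C.max(1)<70)]; print('grip',len(g),g.mean(0),g.min(0),g.max(0)); 
m=(L[:,2]>.19)&(L[:,2]<.25)&(abs(L[:,0]-.06)<.06); g=L[m]; print('xpiece',g.mean(0),g.min(0),g.max(0))
w=grab('wrist'); cv2.imwrite('pics/w2.png',w['image'][:,:,::-1])
```

```text
t 7.15 cradle tcp mm [-30.9   0.5 341.7] toolx [-0.075  0.997 -0.001] z [ 0.    -0.001 -1.   ] F [-0.86 -0.36  0.46] q [-0.762  0.213  0.941  1.78  -0.18   1.24   0.302]
grip 278 [0.05853979 0.00269694 0.29081978] [ 0.05173397 -0.04874323  0.26611965] [0.06879852 0.05571444 0.2977155 ]
xpiece [0.06165371 0.00206272 0.22348379] [ 0.03995222 -0.05254637  0.19081841] [0.09630043 0.05693288 0.24955485]
```

View pics/w2.png

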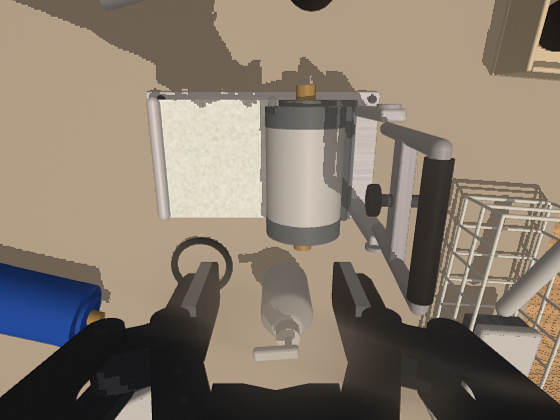

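The wrist view shows the canister seated in the vee (columns 266–340, rows 101–242). The bail's black grip runs from (437,155) to (421,305), with the pad knob at (373,200).

Run:
```python
from h import *
f=load('wrist'); W=world(f); c,s=np.cos(YAW),np.sin(YAW); L=W.copy(); L[...,:2]=(W[...,:2]-CR)@np.array([[c,s],[-s,c]]).T
b=L[80:255,262:345].reshape(-1,3)
t=b[(b[:,2]>.1)&(b[:,2]<.122)]; print('body y',np.percentile(t[:,1],[.5,99.5]),'x',np.percentile(t[:,0],[1,99]),'ztop',np.percentile(t[:,2],98))
a=b[(b[:,2]>.06)&(b[:,2]<.09)]; print('stub y',a[:,1].min(),a[:,1].max())
d=L[80:230,165:258].reshape(-1,3); d=d[(d[:,2]>.03)&(d[:,2]<.042)]; print('deck y',d[:,1].min(),d[:,1].max())
```

```text
body y [-0.07953036  0.07321052] x [-0.03309347  0.0362198 ] ztop 0.11818862224869492
stub y -0.10300156015481132 0.09152374541923367
deck y -0.07744544531206986 0.07542813150855153
```

Emit:
step_arm:
  moves:
    - [0,30,0,0,0,0,50]
    - [0,65,0,0,0,0,50]
    - [0,89,0,0,0,0,50]
    - [0,89,20,0,0,0,50]
    - [0,89,45,0,0,0,50]
    - [0,89,65,0,0,0,50]
    - [0,89,76,0,0,0,50]
    - [0,89,76,0,0,0,50]

```text
clock: 8.0
tcp_pos: [0.6206, -0.069, 0.2645]
orientation: [-2.133, -2.303, 0.002]
contact_force: [-0.0, 0.9, -0.1]
grip_width: 0.0501
gripper_force: 0.0
```

Run:
```python
from h import *
st()
```

```text
t 8.0 cradle tcp mm [ 55.8   0.6 264.5] toolx [-0.076  0.997  0.   ] z [-0.003  0.    -1.   ] F [-0.03  0.91 -0.08] q [-0.596  0.475  0.856  1.684 -0.385  1.163  0.438]
```

Emit:
step_arm:
  moves:
    - [0,2,0,0,0,0,30]
    - [0,2,0,0,0,0,10]
    - [0,2,0,0,0,0,10]
    - [0,2,0,0,0,0,10]
    - [0,2,0,0,0,0,10]
  grip_force: 30

```text
clock: 8.5
tcp_pos: [0.6247, -0.0692, 0.2671]
orientation: [2.135, 2.302, 0.003]
contact_force: [2.1, 1.1, 6.1]
grip_width: 0.0149
gripper_force: 29.4
```

Run:
```python
from h import *
o=st(); x,y,z=w2c(o['tcp_pos']); print('theta',np.arctan2(z+.019-.147,.07-x),'rad',np.hypot(z+.019-.147,.07-x))
print(o['grip_width'],o['gripper_force'])
th0=1.47
for th in np.arange(1.4,-.11,-.1):
    print(round(th,2),'y %.1f z %.1f'%(-140*(np.cos(th)-np.cos(th0)),-140*(np.sin(th)-np.sin(th0))))
```

```text
t 8.5 cradle tcp mm [5.990e+01 2.000e-01 2.671e+02] toolx [-0.075  0.997 -0.   ] z [ 0.003 -0.    -1.   ] F [2.06 1.12 6.09] q [-0.594  0.477  0.856  1.675 -0.388  1.165  0.437]
theta 1.4982656637759701 rad 0.13944834260540437
0.01489170050428572 29.43693906068802
1.4 y -9.7 z 1.3
1.3 y -23.4 z 4.4
1.2 y -36.6 z 8.8
1.1 y -49.4 z 14.5
1.0 y -61.6 z 21.5
0.9 y -72.9 z 29.6
0.8 y -83.5 z 38.9
0.7 y -93.0 z 49.1
0.6 y -101.5 z 60.2
0.5 y -108.8 z 72.2
0.4 y -114.9 z 84.8
0.3 y -119.7 z 97.9
0.2 y -123.1 z 111.5
0.1 y -125.2 z 125.3
-0.0 y -125.9 z 139.3
-0.1 y -125.2 z 153.3
```

Emit:
step_arm:
  moves:
    - [0,-12,2,0,0,0,10]
    - [0,-26,5,0,0,0,10]
    - [0,-39,9,0,0,0,10]
    - [0,-52,15,0,0,0,10]
    - [0,-64,22,0,0,0,10]
    - [0,-76,30,0,0,0,10]
    - [0,-86,39,0,0,0,10]
    - [0,-96,49,0,0,0,10]

```text
clock: 9.3
tcp_pos: [0.531, -0.0762, 0.2184]
orientation: [2.132, 2.299, 0.009]
contact_force: [8.9, 1.0, 1.8]
grip_width: 0.015
gripper_force: 30.2
```

```bash
cat >> h.py <<'E'
def bail(*ths):
    o=st(); x,y,z=w2c(o['tcp_pos']); a=np.arctan2(z+.019-.147,.07-x); print('theta',a,'rad',np.hypot(z+.019-.147,.07-x),'grip',o['grip_width'],o['gripper_force'])
    for th in ths: print(round(th,2),'y %.1f z %.1f'%((.07-.14*np.cos(th)-x)*1000,-(.147+.14*np.sin(th)-.019-z)*1000))
E
python3 - <<'E'
from h import *
bail(.6,.5,.4,.3,.25,.2,.15,.1)
E
```

```text
t 9.3 cradle tcp mm [-34.1  -0.3 218.4] toolx [-0.075  0.997 -0.001] z [ 0.008 -0.    -1.   ] F [8.87 1.02 1.76] q [-0.681  0.351  0.89   1.949 -0.328  0.983  0.438]
theta 0.7147940073078914 rad 0.1378522422423564 grip 0.014973868675200607 30.168941617012024
0.6 y -11.4 z 11.3
0.5 y -18.8 z 23.2
0.4 y -24.8 z 35.8
0.3 y -29.6 z 49.0
0.25 y -31.5 z 55.7
0.2 y -33.1 z 62.5
0.15 y -34.3 z 69.4
0.1 y -35.2 z 76.4
```

Emit:
step_arm:
  moves:
    - [0,-11,11,0,0,0,10]
    - [0,-19,23,0,0,0,10]
    - [0,-25,36,0,0,0,10]
    - [0,-30,47,0,0,0,10]
    - [0,-32,55,0,0,0,10]
    - [0,-33,60,0,0,0,10]

```text
clock: 9.9
tcp_pos: [0.5006, -0.0785, 0.1587]
orientation: [2.129, 2.298, 0.011]
contact_force: [10.3, 1.4, 6.1]
grip_width: 0.0146
gripper_force: 29.5
```

Run:
```python
from h import *
bail(.2,.15,.1,.05,0,-.05,-.1,-.15)
```

```text
t 9.9 cradle tcp mm [-64.5  -0.5 158.7] toolx [-0.076  0.997 -0.002] z [ 0.012 -0.001 -1.   ] F [10.3   1.37  6.12] q [-0.646  0.381  0.846  2.073 -0.386  0.835  0.502]
theta 0.22425261821572104 rad 0.13800096496115022 grip 0.01460304691891515 29.49872374534607
0.2 y -2.7 z 2.9
0.15 y -3.9 z 9.8
0.1 y -4.8 z 16.7
0.05 y -5.3 z 23.7
0 y -5.5 z 30.7
-0.05 y -5.3 z 37.7
-0.1 y -4.8 z 44.7
-0.15 y -3.9 z 51.6
```

Emit:
step_arm:
  moves:
    - [0,0,3,0,0,0,10]
    - [0,0,6,0,0,0,10]
    - [0,0,8,0,0,0,10]
    - [0,0,10,0,0,0,10]

```text
clock: 10.3
tcp_pos: [0.499, -0.0787, 0.1485]
orientation: [2.132, 2.299, 0.008]
contact_force: [5.6, 0.9, 5.3]
grip_width: 0.0151
gripper_force: 29.6
```

Emit:
step_arm:
  moves:
    - [0,0,2,0,0,0,10]
    - [0,0,4,0,0,0,10]

```text
clock: 10.5
tcp_pos: [0.4986, -0.0787, 0.1444]
orientation: [2.132, 2.3, 0.007]
contact_force: [5.0, 0.7, 5.9]
grip_width: 0.0147
gripper_force: 29.9
```

Run:
```python
from h import *
bail()
```

```text
t 10.5 cradle tcp mm [-66.6  -0.5 144.4] toolx [-0.075  0.997 -0.001] z [ 0.007 -0.    -1.   ] F [4.95 0.73 5.93] q [-0.626  0.403  0.827  2.085 -0.41   0.811  0.523]
theta 0.11938372120705612 rad 0.1375717890205717 grip 0.014664440551003062 29.87230360507965
```

Free-moving baseline is about 5.5–6 N. I'll feel for contact in small steps.

Emit:
step_arm:
  moves:
    - [0,0.5,2,0,0,0,10]
    - [0,0.5,4,0,0,0,10]

```text
clock: 10.7
tcp_pos: [0.4983, -0.0787, 0.1401]
orientation: [2.133, 2.3, 0.006]
contact_force: [3.2, 1.1, 6.1]
grip_width: 0.0148
gripper_force: 30.1
```

Emit:
step_arm:
  moves:
    - [0,0.5,2,0,0,0,10]
    - [0,0.5,4,0,0,0,10]

```text
clock: 10.9
tcp_pos: [0.4981, -0.0787, 0.1359]
orientation: [2.134, 2.301, 0.005]
contact_force: [1.8, 0.4, 7.5]
grip_width: 0.0151
gripper_force: 30.2
```

Emit:
step_arm:
  moves:
    - [0,0,2,0,0,0,10]
    - [0,0,4,0,0,0,10]

```text
clock: 11.1
tcp_pos: [0.498, -0.0787, 0.1318]
orientation: [2.134, 2.301, 0.005]
contact_force: [2.7, 0.4, 5.6]
grip_width: 0.0151
gripper_force: 30.4
```

Emit:
step_arm:
  moves:
    - [0,0,2,0,0,0,10]
    - [0,0,4,0,0,0,10]

```text
clock: 11.3
tcp_pos: [0.4981, -0.0787, 0.1279]
orientation: [2.134, 2.301, 0.005]
contact_force: [2.3, -0.3, 5.9]
grip_width: 0.015
gripper_force: 30.5
```

Emit:
step_arm:
  moves:
    - [0,0,2,0,0,0,10]
    - [0,0,3,0,0,0,10]

```text
clock: 11.5
tcp_pos: [0.4981, -0.0787, 0.1248]
orientation: [2.134, 2.301, 0.005]
contact_force: [3.0, 0.8, 6.1]
grip_width: 0.0152
gripper_force: 30.6
```

Emit:
step_arm:
  moves:
    - [0,0,1,0,0,0,10]
    - [0,0,2,0,0,0,10]

```text
clock: 11.7
tcp_pos: [0.4983, -0.0787, 0.123]
orientation: [2.134, 2.301, 0.005]
contact_force: [2.3, 0.4, 7.3]
grip_width: 0.0151
gripper_force: 30.7
```

Emit:
step_arm:
  moves:
    - [0,0.3,1,0,0,0,10]
    - [0,0.3,2,0,0,0,10]

```text
clock: 11.9
tcp_pos: [0.4984, -0.0787, 0.1209]
orientation: [2.134, 2.301, 0.005]
contact_force: [1.8, 0.9, 7.6]
grip_width: 0.0151
gripper_force: 30.8
```

Emit:
step_arm:
  moves:
    - [0,0.3,1,0,0,0,10]
    - [0,0.3,1,0,0,0,10]

```text
clock: 12.1
tcp_pos: [0.4984, -0.0787, 0.1198]
orientation: [2.135, 2.301, 0.004]
contact_force: [1.6, 0.3, 6.0]
grip_width: 0.0149
gripper_force: 30.8
```

Run:
```python
from h import *
bail()
```

```text
t 12.1 cradle tcp mm [-66.8  -0.5 119.8] toolx [-0.075  0.997 -0.   ] z [ 0.004  0.    -1.   ] F [1.58 0.34 5.96] q [-0.59   0.444  0.788  2.1   -0.455  0.767  0.56 ]
theta -0.06001535176502508 rad 0.13702710033816293 grip 0.01493714583206823 30.80159604549408
```

Emit:
step_arm:
  moves:
    - [0,0.2,1,0,0,0,10]
    - [0,0.2,2,0,0,0,10]

```text
clock: 12.3
tcp_pos: [0.4986, -0.0787, 0.1179]
orientation: [2.135, 2.301, 0.004]
contact_force: [1.5, 1.4, 9.2]
grip_width: 0.0146
gripper_force: 31.2
```

Emit:
step_arm:
  moves:
    - [0,0.2,1,0,0,0,10]
    - [0,0.2,2,0,0,0,10]

```text
clock: 12.5
tcp_pos: [0.4988, -0.0786, 0.1161]
orientation: [2.135, 2.302, 0.005]
contact_force: [-0.7, 0.8, 14.3]
grip_width: 0.0151
gripper_force: 31.5
```

Emit:
step_arm:
  moves:
    - [0,0.2,1,0,0,0,10]
    - [0,0.2,1.5,0,0,0,10]

```text
clock: 12.7
tcp_pos: [0.4989, -0.0786, 0.1147]
orientation: [2.135, 2.302, 0.004]
contact_force: [-1.3, 1.7, 14.6]
grip_width: 0.015
gripper_force: 31.7
```

Run:
```python
from h import *
for i in range(5): r.grab_frame('side'); print(r.get_obs()['contact_force'].round(2), r.get_obs()['tcp_pos'][2].round(4))
bail()
```

```text
[-0.76  0.78 12.51] 0.1146
[ 0.23  0.1  12.06] 0.1146
[-0.1   0.7  12.77] 0.1146
[-0.36  1.09 12.12] 0.1146
[-0.21  0.76 11.49] 0.1146
t 12.95 cradle tcp mm [-66.3  -0.5 114.6] toolx [-0.075  0.997  0.   ] z [ 0.003  0.001 -1.   ] F [-0.21  0.76 11.49] q [-0.581  0.453  0.779  2.102 -0.465  0.758  0.568]
theta -0.09784005902951574 rad 0.13698654275363428 grip 0.014990243825371244 31.59758448600769
```

Emit:
step_arm:
  moves:
    - [0,0,0,0,0,0,36]
    - [0,0,0,0,0,0,36]
    - [0,0,0,0,0,0,36]
    - [0,0,-10,0,0,0,36]
    - [0,0,-30,0,0,0,36]
    - [0,0,-60,0,0,0,36]
    - [0,0,-100,0,0,0,36]
    - [0,0,-140,0,0,0,36]

```text
clock: 13.75
tcp_pos: [0.4965, -0.079, 0.2547]
orientation: [-2.137, -2.302, 0.002]
contact_force: [0.3, 0.8, 0.6]
grip_width: 0.036
gripper_force: 0.0
```

Emit:
step_arm:
  moves:
    - [0,-30,-25,0,0,0,36]
    - [0,-50,-50,0,0,0,36]
    - [0,-50,-50,0,0,0,36]
    - [0,-50,-50,0,0,0,36]

```text
clock: 14.15
tcp_pos: [0.4475, -0.0818, 0.3036]
orientation: [-2.135, -2.304, -0.006]
contact_force: [0.1, 0.2, 0.1]
grip_width: 0.0358
gripper_force: 0.0
```

Run:
```python
from h import *
st(); f=grab('wrist'); cv2.imwrite('pics/w3.png',f['image'][:,:,::-1])
W=world(f); c,s=np.cos(YAW),np.sin(YAW); L=W.copy(); L[...,:2]=(W[...,:2]-CR)@np.array([[c,s],[-s,c]]).T
b=L.reshape(-1,3); C=f['image'].reshape(-1,3); m=(C.max(1)<70)&(b[:,2]>.125)&(b[:,2]<.16)&(abs(b[:,1])<.045)&(abs(b[:,0]+.07)<.03); g=b[m]; print('grip top',len(g),np.percentile(g,98,axis=0),g.mean(0))
```

```text
t 14.15 cradle tcp mm [-117.8   -0.   303.6] toolx [-0.076  0.997  0.003] z [ 0.002  0.003 -1.   ] F [0.12 0.21 0.07] q [-0.938 -0.012  1.008  2.009  0.007  1.137  0.143]
grip top 1602 [-0.06063268  0.04328354  0.14085572] [-0.06824133  0.00291598  0.13835689]
```

View pics/w3.png

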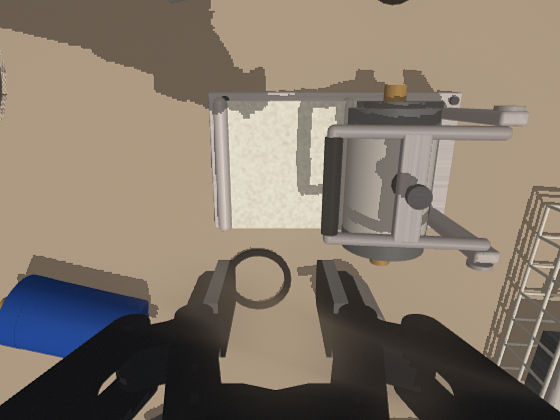

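The picture shows the bail shut over the seated canister, with the grip at (332,190), the spindle at (412,195), and the fingers clear. The bar centre is at about 133 mm, the height it had while pressed.

```bash
python3 -c "
from bench import r
print(r.hand_in())"
```

```text
the job is handed in; nothing more can be done
None
```

I rolled the canister over the kerb and it settled in the vee by itself, about 3–5 mm from the middle. The bail is clamped on it at about 10–12 N, estimated from bar force and travel, and the job was handed in with the fingers clear at about 14 s.

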